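# Load the scraper into the dressing jig and hold the sprung keeper arm at its stop

### The job

Take the wood-backed scraper out of its dark rest block and slide it blade-down into the slot of the dressing jig until its wooden back sits flat on the slotted block, roughly centred along the slot, and let go of it. Then swing the jig's sprung keeper arm forward over the scraper until it is hard against its stop, and finish while still holding the arm there against its spring with the fingers, so that I can tighten the jig. Leave the other things on the bench where they are.

Things in the scene. Friction and masses are not known exactly. Their poses are not given: they have to be found in the camera images.
- scraper_mid (a point): Centre of the loose scraper, half-way up (34 mm above its blade edge); about 0.16 kg, 110 mm long along its own y, z up, both ends alike. Its light wooden back, 14 mm thick (own x), reaches from 6 mm below this point to 34 mm above it; the steel blade below is 4 mm thick, 28 mm deep, its edge thinned to 2 mm. It stands at first in the rest block's groove, its back sitting on the block.
- rest_block: A dark wooden block fixed to the bench, 44 mm (own x) x 130 mm (own y) x 34 mm high, with a groove along its own y in which the scraper stands at the start. Origin at the centre of its underside.
- slot_mouth (a point): Centre of the slot's mouth, at the top of the jig's light wooden slotted block, 42 mm above the bench. The slot runs along y, 120 mm long, open-ended, 8 mm wide (x), 30 mm deep, between cheeks 16 mm thick. With the scraper home, scraper_mid is 6 mm above this point. x points forward, away from the resting keeper arm; z up. The jig, a steel plate 160 x 180 mm, is fixed.
- pivot_axis (a point): A point on the upright axis of the keeper arm, at the height of the arm's upper face (98 mm above the bench). The arm's pivot nut stands 6 mm above it. The axes are the jig's; the slot mouth lies 70 mm along x and 75 mm along y from it.
- grip_post (a point): Middle of the upright round grip post on the keeper arm (moves with it): wood, 18 mm thick, 98 to 143 mm above the bench, 100 mm from the pivot axis. The arm is a flat steel bar 19 mm wide, 88 to 98 mm above the bench: it passes 6 mm above a scraper that is home, and blocks the slot once over it. x points along the arm from pivot to post.
- keeper_arm (a joint): Angle of the keeper arm, rad. 0: at rest, swung back clear of the slot. It grows as the arm swings clockwise seen from above, forward over the slot; 1.2: against the stop pin, the post then above the slot. A spring always pulls it back towards 0 (at the post about 2 N at rest, 6 N at the stop), so it swings back if let go.
- ink_jar: a lidded dark ink jar, 62 mm across, 54 mm tall; origin at the centre of its underside. A bystander, at the back of the work area.
- loupe: a small brass loupe, 39 mm across, 33 mm tall; origin at the centre of its underside. A bystander, at the back right.
- hone_stick: a grey hone stick, 14x110x14 mm, lying flat; origin at the centre of its underside, length along its own y. A bystander, near the front edge.
- brass_weight: a brass paper weight with a knob, 42 mm across, 59 mm tall; origin at the centre of its underside. A bystander, at the front right.

How it is judged:
By the outcome, as a careful person would: the job done as asked, in the order asked, and still so for the second after the job is handed in, while the arm keeps its last pose, push and grip.
It also fails if it takes over 58 s, if anything falls off the work surface, if the arm or the gripper's body presses on something with over 40 N, if the wrist force passes 120 N, or if a joint passes its speed limit or range.

### The arm

A 7-joint arm with a two-finger parallel gripper is mounted at the origin on a cart in front of the work surface, level with it; the furniture and walls round the work are solid. World frame = base frame: x ahead of the robot, y to its left, z up, the work surface at z = 0. Lengths are in m, angles in rad, forces in N, time in s.
With the tool pointing down it reaches from about 0.425 to 0.975 m from the base axis. Payload 16.7 kg.
Tool frame: the origin (TCP) lies midway between the tips of the shut fingers; the grasp point (between the pads) lies 19 mm behind it; z points along the fingers, x is the direction in which the jaws open and shut, and the axes are right-handed (so a half turn about z gives the same grasp; the last joint's range is limited). The gripper opens to 85 mm and grips with 20 to 120 N. Pads are 22 mm wide; open, the fingers measure 114 mm over their backs; the gripper's body (76 mm by 85 mm) begins 54 mm behind the grasp point. The pads swing forward as they close: fully open they stand 13 mm farther back than shut.
Start: joints at [-1.417, 0.426, 0.074, 1.606, -0.034, 1.111, -0.067], TCP at [0.202, 0.644, 0.231] pointing down, gripper open.
Joint ranges: [-2.85, 2.85], [-0.5, 2.14], [-1.23, 1.37], [0.21, 2.46], [-1.02, 4.16], [0.16, 2.05], [-2.73, 2.73]. Speed limits (rad/s): [1.89, 1.89, 2.39, 2.39, 3.01, 3.01, 3.01].

### API

Orientations are given as a unit quaternion [w, x, y, z].
In Python, from station import manip gives the robot as it stands. The module is installed in compiled form; this text tells all that it offers.
- The arm moves only by the tool drive_tool, never from a script. Its argument "moves" is a list that holds one entry, the list of rows, each a list of 7 numbers: the closure, from 0 (fully open) to 1 (shut), then the shift along the tool's x, y, z in mm, then the turn, a rotation vector about the tool's x, y, z in degrees. In form: [[[jaw, dx, dy, dz, wx, wy, wz], ...]]. A call has 1 to 5 rows; each row shifts and turns the pose as measured when the row begins, along the tool's axes as they then stand; what a row does not reach is not made up. A row lasts 1/8 s, in which the tool goes at most 62.5 mm and 10.7 degrees, less where a joint would pass 70% of its speed; a pose out of reach is approached as far as the arm can. A call is refused whole if a number of a shift passes 62.5 or a number of a turn 10.7, either way. A call with a gripper value outside its range is refused whole. The fingers move at their own pace and stop on an object; "newtons" is the grip in N (left out, the last holds). Time passes only in rows, so rows that do not move let the fingers close. It gives the time, the measured TCP pose, the force and the opening at its end, in the units of the state.
- manip.get_state(): the state, without advancing time (a new reading comes with each control period).
- manip.get_image(name): name is "side" or "top" or "wrist"; returns the picture (384x512x3 uint8, red, green, blue); there is no depth.
- manip.camera_info(name): a dict with "vertical_fov" (degrees; the focal length in pixels is half the picture's height over the tangent of half this angle, whatever the lens; pixels are square), "cx", "cy" (the principal point, pixels), "rvec" (rotation vector, rad) and "tvec" (3), from world to camera coordinates, as OpenCV has them; the wrist camera has in their place "mount" (4x4, takes a point from camera to tool coordinates, whose origin is the TCP and whose axes are the tool frame's). Camera axes: x right, y down, z forward; pixel columns grow to the right and rows downward; lengths in m; the calibration is good to about 2 mm. A picture is of the moment at which its call begins: read the wrist's pose just before it. camera_info takes no time and is no camera call.
- manip.hand_in(): hands the job in, once; it reports no verdict.
The state is a dict: "clock": time; "joint_pos": joint angles; "qvel": joint speeds; "joint_torque": joint torques, N m; "eef_pos": TCP position; "ee_rot": TCP orientation; "force": force on the tool from outside, world axes, zero at the start; "moment": the same for the moment, N m; "width": finger opening in m.
Only numpy, scipy, OpenCV 4.12 (cv2) and the standard library are available. Lean on these libraries where they do the work, as an engineer would, in place of code of your own. Each camera call takes 0.05 s, during which the arm holds its last target. There are 200 camera calls.

## Working session

There is one attempt and no reset: what is moved stays moved. The work goes in short steps, Python scripts to look and compute and a tool call to move; the robot and the scene stay as the last step left them, time stands still between calls to the robot, and variables do not carry over. Pictures are saved under pics/ and viewed, about 8 in all and at most 12, crops included, and the job is handed in when it is done.

Besides the shell and the picture viewer there is one more tool, called after "Request:" as name([rows], argument=value, ...), one row to a line, values as JSON. drive_tool: Moves the arm, as the interface text tells. Its arguments: {"type":"object","properties":{"moves":{"type":"array","items":{"type":"array","items":{"type":"array","items":{"type":"number"}}}},"newtons":{"type":"number"}},"required":["moves"]}

```bash
mkdir -p pics
cat > h.py <<'E'
import numpy as np, cv2
from station import manip
from scipy.spatial.transform import Rotation as R
def snap(name,fn,crop=None,scale=1):
    s=manip.get_state(); im=manip.get_image(name)[:,:,::-1]
    cv2.imwrite('pics/raw_'+fn,im)
    if crop: x0,y0,x1,y1=crop; im=im[y0:y1,x0:x1]
    if scale!=1: im=cv2.resize(im,None,fx=scale,fy=scale,interpolation=cv2.INTER_CUBIC)
    cv2.imwrite('pics/'+fn,im); return s
def cam(name,s=None):
    c=manip.camera_info(name); f=192/np.tan(np.radians(c['vertical_fov'])/2)
    K=np.array([[f,0,c['cx']],[0,f,c['cy']],[0,0,1]])
    if 'mount' in c:
        q=s['ee_rot']; T=np.eye(4); T[:3,:3]=R.from_quat([q[1],q[2],q[3],q[0]]).as_matrix(); T[:3,3]=s['eef_pos']
        M=T@np.array(c['mount']); Rm=M[:3,:3].T; return K,Rm,-Rm@M[:3,3]
    return K,cv2.Rodrigues(np.array(c['rvec'],float))[0],np.array(c['tvec'],float)
def ray(C,uv,z):
    K,Rm,t=C; o=-Rm.T@t; d=Rm.T@np.linalg.inv(K)@[uv[0],uv[1],1]
    return o+d*(z-o[2])/d[2]
def proj(C,p):
    K,Rm,t=C; q=K@(Rm@np.array(p)+t); return q[:2]/q[2]
E
python3 - <<'E'
from h import *
a=snap('top','top0.png',scale=1.5); snap('side','side0.png',scale=1.5)
print(a); 
for n in('top','side','wrist'): print(n,manip.camera_info(n))
E
```

```text
{'clock': 0.0, 'joint_pos': array([-1.4164933 ,  0.42672568,  0.07385297,  1.60661355, -0.03411269,
        1.1108019 , -0.06708067]), 'qvel': array([-1.69639872e-03,  3.57669448e-04, -8.29561994e-04, -1.56012343e-03,
        2.74771421e-03,  9.67100849e-04,  8.94056117e-05]), 'joint_torque': array([ 1.04918727e-03, -9.49822855e+01,  3.76140386e+00, -4.63519406e+01,
        1.92997354e-02,  9.85314284e-03,  2.93901599e-05]), 'eef_pos': array([0.20182952, 0.64368762, 0.23061199]), 'ee_rot': array([ 4.14714253e-04,  8.05968314e-01,  5.91958328e-01, -4.93335970e-04]), 'force': array([-0.25024813,  0.04045986,  0.42574714]), 'moment': array([-0.06443034, -0.0027613 , -0.02744441]), 'width': 0.08571644980776723}
top {'vertical_fov': 44.435189015257365, 'cx': 255.52577560881102, 'cy': 192.1817416703696, 'rvec': array([ 1.96528065, -2.24806073,  0.24204032]), 'tvec': array([-0.02647561,  0.55596796,  1.38092508])}
side {'vertical_fov': 42.30928043057306, 'cx': 258.83351550897214, 'cy': 189.60206929139545, 'rvec': array([ 1.89263123, -0.45986502,  0.29707319]), 'tvec': array([-0.52736175,  0.1573578 ,  1.20205736])}
wrist {'vertical_fov': 68.461696917831, 'cx': 252.40664321481634, 'cy': 195.3111890907004, 'mount': array([[ 9.99999267e-01,  5.25172502e-04,  1.09087999e-03,
        -1.40985098e-03],
       [-8.52924717e-04,  9.45059820e-01,  3.26896329e-01,
        -8.40101516e-02],
       [-8.59269879e-04, -3.26897020e-01,  9.45059575e-01,
        -1.43754564e-01],
       [ 0.00000000e+00,  0.00000000e+00,  0.00000000e+00,
         1.00000000e+00]])}
```

View pics/top0.png

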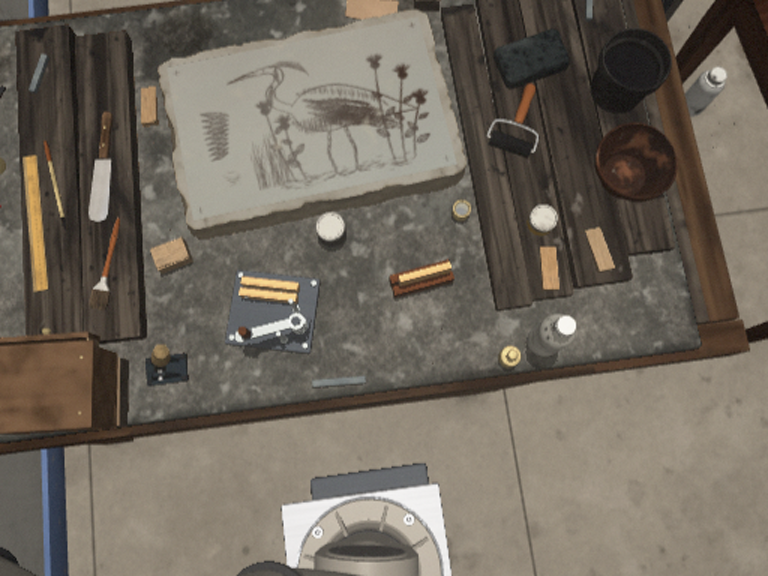

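View pics/side0.png

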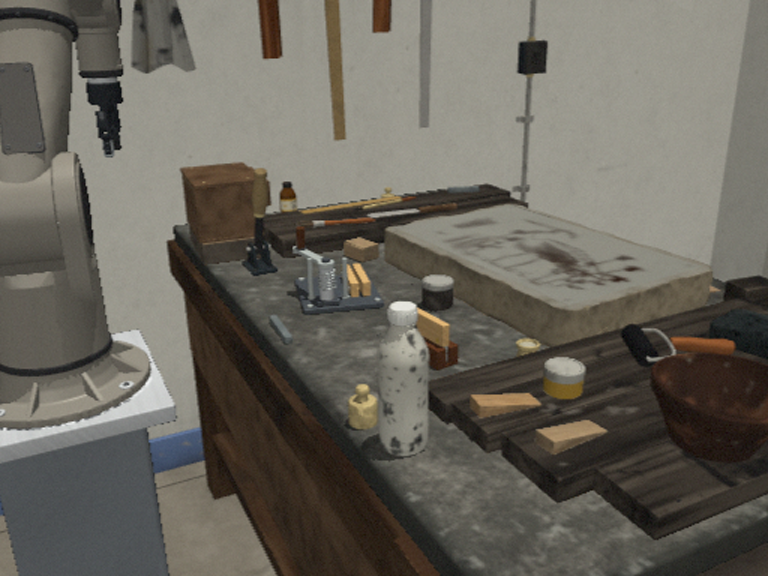

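Top: the jig is at about (275,312), with the arm's pivot at (296,322) and the post at (243,331). The scraper and rest block are at (423,275). I'll enlarge that area.

Run:
```python
import cv2,numpy as np
im=cv2.imread('pics/raw_top0.png')
a=cv2.resize(im[170:242,140:220],None,fx=7,fy=7,interpolation=cv2.INTER_CUBIC)[:, :]
b=cv2.resize(im[160:210,250:310],None,fx=4,fy=4,interpolation=cv2.INTER_CUBIC)
c=np.zeros((504,800,3),np.uint8); c[:504,:560]=a; c[:200,560:800]=b
cv2.imwrite('pics/crop0.png',c)
```

```text
(no output)
```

View pics/crop0.png

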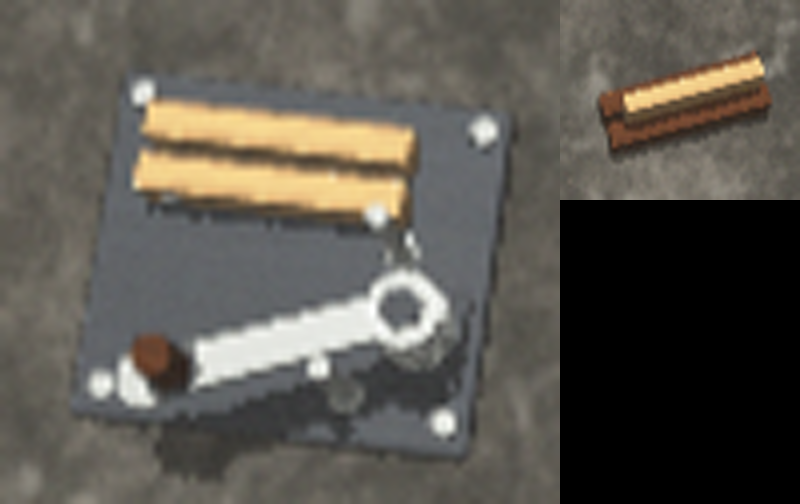

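Run:
```python
from h import *
C=cam('top'); print('cam',-C[1].T@C[2])
A=lambda x,y,z: ray(C,(140+(x+.5)/7-.5,170+(y+.5)/7-.5),z)
B=lambda x,y,z: ray(C,(250+(x-560+.5)/4-.5,160+(y+.5)/4-.5),z)
def seg(n,p,q):
    d=q-p; print(n,((p+q)/2).round(4),'len',np.linalg.norm(d).round(4),'ang',np.degrees(np.arctan2(d[1],d[0])).round(2))
seg('slot',A(142,146,.042),A(410,172,.042))
seg('scr',B(625,102,.074),B(762,66,.074))
p=A(402,306,.1);g=A(155,350,.143);print('piv',p,'post',g);seg('arm',p,g)
for c in [(143,92),(484,130),(101,384),(443,423)]: print(A(*c,.008))
print('jar',ray(C,(220,151),.0),'loupe',ray(C,(307,140),.03),'hone',ray(C,(226,255),.014),'wt',ray(C,(340,237),.05))
```

```text
cam [ 0.23825295 -0.06406499  1.46829377]
slot [0.5831 0.1349 0.042 ] len 0.1201 ang -103.35
scr [ 0.5691 -0.1883  0.074 ] len 0.1087 ang -82.61
piv [0.49871389 0.08027263 0.1       ] post [0.48592173 0.17747909 0.143     ]
arm [0.4923 0.1289 0.1215] len 0.1071 ang 97.5
[0.63070093 0.19673407 0.008     ]
[0.59209859 0.04427529 0.008     ]
[0.49903467 0.22747403 0.008     ]
[0.46104831 0.07746677 0.008     ]
jar [ 0.71271706 -0.00555958  0.        ] loupe [ 0.70211844 -0.28799885  0.03      ] hone [0.3736026  0.01471601 0.014     ] wt [ 0.37796772 -0.33548883  0.05      ]
```

```bash
cat >> h.py <<'E'
def yaw(s):
    q=s['ee_rot']; X=R.from_quat([q[1],q[2],q[3],q[0]]).as_matrix(); return X
def plan(p,th,n,jaw=0):
    """rows to straight-down pose p (m) with tool x at yaw th (deg)"""
    s=manip.get_state(); X=yaw(s); c,sn=np.cos(np.radians(th)),np.sin(np.radians(th))
    G=np.array([[c,sn,0],[sn,-c,0],[0,0,-1]]).T
    w=R.from_matrix(X.T@G).as_rotvec(); d=(np.array(p)-s['eef_pos'])*1000/n
    print('t',s['clock'].__round__(2),'pos',s['eef_pos'].round(4),'yaw',np.degrees(np.arctan2(X[1,0],X[0,0])).round(2),'tilt',X[:,2].round(3),'F',s['force'].round(1),'w',round(s['width'],4))
    for i in range(n):
        Xi=X@R.from_rotvec(w*i/n).as_matrix()
        print(np.r_[jaw,(Xi.T@d),np.degrees(w)/n].round(1).tolist())
E
python3 -c "
from h import *
plan([.569,-.188,.26],7.4,15)"
```

```text
t 0.1 pos [0.2018 0.6437 0.2307] yaw 72.59 tilt [-0.    -0.001 -1.   ] F [ 0.   0.7 -0.6] w 0.0857
[0.0, -45.6, 39.9, -1.9, 0.0, 0.0, 4.3]
[0.0, -42.4, 43.3, -1.9, 0.0, 0.0, 4.3]
[0.0, -39.0, 46.4, -1.9, 0.0, 0.0, 4.3]
[0.0, -35.4, 49.2, -1.9, 0.0, 0.0, 4.3]
[0.0, -31.6, 51.7, -1.9, 0.0, 0.0, 4.3]
[0.0, -27.6, 54.0, -1.9, 0.0, 0.0, 4.3]
[0.0, -23.4, 55.9, -1.9, 0.0, 0.0, 4.3]
[0.0, -19.1, 57.5, -1.9, 0.0, 0.0, 4.3]
[0.0, -14.7, 58.8, -1.9, 0.0, 0.0, 4.3]
[0.0, -10.2, 59.8, -1.9, 0.0, 0.0, 4.3]
[0.0, -5.6, 60.4, -1.9, 0.0, 0.0, 4.3]
[0.0, -1.0, 60.6, -1.9, 0.0, 0.0, 4.3]
[0.0, 3.6, 60.5, -1.9, 0.0, 0.0, 4.3]
[0.0, 8.1, 60.1, -1.9, 0.0, 0.0, 4.3]
[0.0, 12.7, 59.3, -2.0, 0.0, 0.0, 4.3]
```

Request:
drive_tool([
  [[0,-45.6,39.9,-8,0,0,4.3],[0,-42.4,43.3,-8,0,0,4.3],[0,-39,46.4,-5,0,0,4.3],[0,-35.4,49.2,-5,0,0,4.3],[0,-31.6,51.7,-5,0,0,4.3]],
])

```text
clock: 0.72
eef_pos: [0.3239, 0.3612, 0.2598]
ee_rot: [0.001, 0.903, 0.429, -0.002]
force: [1.6, 0.4, 0.8]
width: 0.0854
```

Request:
drive_tool([
  [[0,-27.6,54,0,0,0,4.3],[0,-23.4,55.9,0,0,0,4.3],[0,-19.1,57.5,0,0,0,4.3],[0,-14.7,58.8,0,0,0,4.3],[0,-10.2,59.8,0,0,0,4.3]],
])

```text
clock: 1.35
eef_pos: [0.4467, 0.074, 0.261]
ee_rot: [0.001, 0.969, 0.247, -0.001]
force: [1.2, 1.2, -0.1]
width: 0.0852
```

```bash
python3 -c "
from h import *
plan([.569,-.188,.22],7.4,7)"
```

```text
t 1.35 pos [0.4467 0.074  0.261 ] yaw 28.61 tilt [-0.001 -0.001 -1.   ] F [ 1.2  1.2 -0.1] w 0.0852
[0.0, -2.6, 41.2, 5.9, 0.0, 0.0, 3.0]
[0.0, -0.4, 41.3, 5.9, 0.0, 0.0, 3.0]
[0.0, 1.8, 41.3, 5.9, 0.0, 0.0, 3.0]
[0.0, 4.0, 41.1, 5.9, 0.0, 0.0, 3.0]
[0.0, 6.1, 40.8, 5.9, 0.0, 0.0, 3.0]
[0.0, 8.3, 40.5, 5.9, 0.0, 0.0, 3.0]
[0.0, 10.4, 40.0, 5.9, 0.0, 0.0, 3.0]
```

Request:
drive_tool([
  [[0,-2.6,41,9,0,0,3],[0,-0.4,41,9,0,0,3],[0,1.8,41,9,0,0,3],[0,4,41,9,0,0,3],[0,6,41,9,0,0,3]],
])

```text
clock: 1.98
eef_pos: [0.5349, -0.1207, 0.2154]
ee_rot: [-0.0, 0.994, 0.113, 0.0]
force: [0.4, 0.9, 0.5]
width: 0.0856
```

Request:
drive_tool([
  [[0,8.3,40,9,0,0,3],[0,10.4,40,7,0,0,3],[0,0,0,0,0,0,0]],
])

```text
clock: 2.35
eef_pos: [0.5696, -0.2007, 0.1972]
ee_rot: [0.001, 0.998, 0.058, -0.001]
force: [0.1, 0.1, 0.7]
width: 0.0853
```

Run:
```python
from h import *
s=snap('wrist','w1.png',scale=1.5); C=cam('wrist',s)
plan([.569,-.188,.1],7.4,3)
for p in [(.569+.055*np.cos(np.radians(97.4)),-.188+.055*np.sin(np.radians(97.4)),.074),(.569-.055*np.cos(np.radians(97.4)),-.188-.055*np.sin(np.radians(97.4)),.074)]: print(proj(C,p)*1.5)
```

```text
t 2.4 pos [ 0.5694 -0.199   0.1973] yaw 6.71 tilt [-0.002 -0.    -1.   ] F [-0.8  0.6  0.2] w 0.0857
[0.0, 0.4, -3.7, 32.4, 0.0, 0.0, -0.2]
[0.0, 0.4, -3.7, 32.4, 0.0, 0.0, -0.2]
[0.0, 0.4, -3.7, 32.4, 0.0, 0.0, -0.2]
[379.37040247 173.24924865]
[381.36889132 338.03481656]
```

View pics/w1.png

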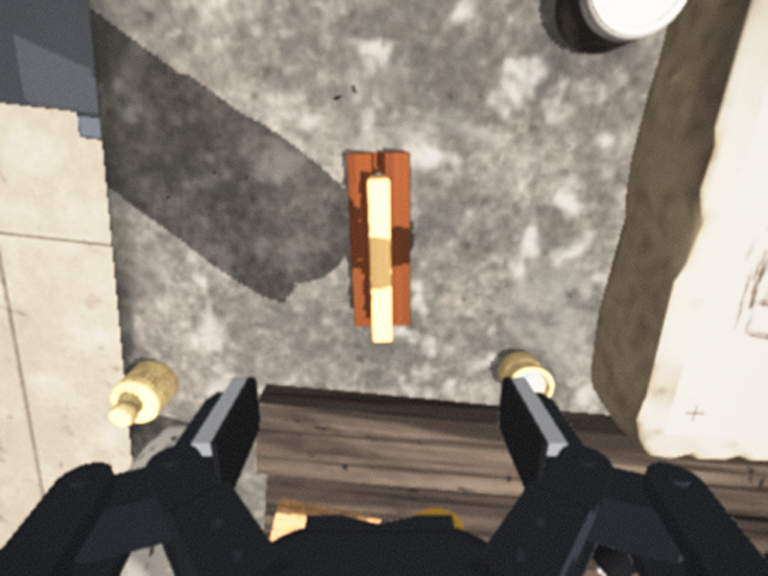

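The scraper's top ends show at (379,177) and (382,342), within 4 px of the prediction. That puts its centre about 2.5 mm further along −y.

Run:
```python
from h import *
s=manip.get_state(); C=cam('wrist',s)
a=ray(C,(379.2/1.5,177/1.5),.074);b=ray(C,(382/1.5,342.5/1.5),.074);d=b-a;m=(a+b)/2
print(m,np.linalg.norm(d),np.degrees(np.arctan2(d[1],d[0]))+90)
plan([m[0],m[1],.041],np.degrees(np.arctan2(d[1],d[0]))+90,5)
```

```text
[ 0.56922249 -0.18903151  0.074     ] 0.11122851764135425 7.789226233275343
t 2.4 pos [ 0.5694 -0.199   0.1973] yaw 6.71 tilt [-0.002 -0.    -1.   ] F [-0.8  0.6  0.2] w 0.0857
[0.0, 0.3, -2.0, 31.3, 0.0, 0.0, -0.2]
[0.0, 0.3, -2.0, 31.3, 0.0, 0.0, -0.2]
[0.0, 0.3, -2.0, 31.3, 0.0, 0.0, -0.2]
[0.0, 0.2, -2.0, 31.3, 0.0, 0.0, -0.2]
[0.0, 0.2, -2.0, 31.3, 0.0, 0.0, -0.2]
```

Request:
drive_tool([
  [[0,0.3,-2,31,0,0,-0.2],[0,0.3,-2,31,0,0,-0.2],[0,0.3,-2,31,0,0,-0.2],[0,0.2,-2,31,0,0,-0.2],[0,0.2,-2,29,0,0,-0.2]],
])

```text
clock: 3.02
eef_pos: [0.5704, -0.1823, 0.0427]
ee_rot: [-0.001, 0.997, 0.072, 0.001]
force: [0.4, 0.3, 0.4]
width: 0.0854
```

```bash
python3 -c "
from h import *
plan([.5692,-.189,.041],7.6,2)"
```

```text
t 3.02 pos [ 0.5704 -0.1823  0.0427] yaw 8.22 tilt [ 0.002  0.003 -1.   ] F [0.4 0.3 0.4] w 0.0854
[0.0, -1.1, 3.2, 0.8, -0.1, -0.1, 0.3]
[0.0, -1.1, 3.2, 0.8, -0.1, -0.1, 0.3]
```

Request:
drive_tool([
  [[0,-1.2,3.2,1,0,0,0.3],[0,-1,3.2,0.5,0,0,0.3],[0,0,0,0,0,0,0]],
])

```text
clock: 3.4
eef_pos: [0.5687, -0.1874, 0.0421]
ee_rot: [-0.002, 0.998, 0.067, 0.001]
force: [0.4, -0.6, -1.0]
width: 0.0851
```

```bash
python3 -c "
from h import *
plan([.5692,-.189,.041],7.6,1)"
```

```text
t 3.4 pos [ 0.5687 -0.1874  0.0421] yaw 7.72 tilt [ 0.001  0.004 -1.   ] F [ 0.4 -0.6 -1. ] w 0.0851
[0.0, 0.3, 1.6, 1.0, -0.2, -0.1, 0.1]
```

Close enough; I'll close the gripper, moderately firm so the scraper can't pitch.

Request:
drive_tool([
  [[1,0.3,1.6,0.5,-0.2,0,0],[1,0,0,0,0,0,0],[1,0,0,0,0,0,0],[1,0,0,0,0,0,0],[1,0,0,0,0,0,0]],
], newtons=60)

```text
clock: 4.03
eef_pos: [0.5704, -0.1892, 0.0435]
ee_rot: [0.0, 0.998, 0.067, 0.002]
force: [0.1, 0.0, 1.0]
width: 0.0133
```

Request:
drive_tool([
  [[1,0,0,0,0,0,0],[1,0,0,0,0,0,0]],
])

```text
clock: 4.28
eef_pos: [0.5704, -0.1892, 0.0435]
ee_rot: [0.0, 0.998, 0.067, 0.002]
force: [0.2, 0.0, 2.4]
width: 0.0132
```

```bash
python3 -c "
from h import *
plan([.5692,-.189,.13],7.6,4,1)"
```

```text
t 4.28 pos [ 0.5704 -0.1892  0.0435] yaw 7.73 tilt [ 0.005  0.    -1.   ] F [0.2 0.  2.4] w 0.0132
[1.0, -0.2, -0.1, -21.6, 0.0, -0.1, 0.0]
[1.0, -0.2, -0.1, -21.6, 0.0, -0.1, 0.0]
[1.0, -0.2, -0.1, -21.6, 0.0, -0.1, 0.0]
[1.0, -0.3, -0.1, -21.6, 0.0, -0.1, 0.0]
```

Request:
drive_tool([
  [[1,0,0,-10,0,0,0],[1,0,0,-25,0,0,0],[1,0,0,-35,0,0,0],[1,0,0,-35,0,0,0],[1,0,0,-35,0,0,0]],
])

```text
clock: 4.9
eef_pos: [0.5674, -0.189, 0.1866]
ee_rot: [-0.0, 0.998, 0.067, -0.001]
force: [0.9, 0.9, -1.9]
width: 0.0132
```

```bash
python3 -c "
from h import *
plan([.583,.135,.185],-13.35,8,1)"
```

```text
t 4.9 pos [ 0.5674 -0.189   0.1866] yaw 7.67 tilt [-0.001  0.    -1.   ] F [ 0.9  0.9 -1.9] w 0.0132
[1.0, 7.3, -39.9, 0.2, -0.0, 0.0, 2.6]
[1.0, 5.5, -40.2, 0.2, -0.0, 0.0, 2.6]
[1.0, 3.6, -40.4, 0.2, -0.0, 0.0, 2.6]
[1.0, 1.8, -40.5, 0.2, -0.0, 0.0, 2.6]
[1.0, -0.1, -40.5, 0.2, -0.0, 0.0, 2.6]
[1.0, -1.9, -40.5, 0.2, -0.0, 0.0, 2.6]
[1.0, -3.8, -40.4, 0.2, -0.0, 0.0, 2.6]
[1.0, -5.6, -40.2, 0.2, -0.0, 0.0, 2.6]
```

Request:
drive_tool([
  [[1,7.3,-40,0,0,0,2.6],[1,5.5,-40,0,0,0,2.6],[1,3.6,-40,0,0,0,2.6],[1,1.8,-40,0,0,0,2.6],[1,0,-40,0,0,0,2.6]],
])

```text
clock: 5.52
eef_pos: [0.5783, 0.013, 0.1927]
ee_rot: [-0.0, 0.999, -0.054, 0.002]
force: [0.7, 0.3, -2.5]
width: 0.0131
```

Request:
drive_tool([
  [[1,-1.9,-15,0,0,0,4],[1,-1,0,0,0,0,3],[1,0,0,0,0,0,0]],
])

```text
clock: 5.9
eef_pos: [0.5765, 0.033, 0.1935]
ee_rot: [-0.001, 0.993, -0.114, 0.002]
force: [0.3, 0.1, -1.6]
width: 0.0131
```

Run:
```python
from h import *
s=snap('wrist','w2.png',scale=1.5); C=cam('wrist',s)
plan([.583,.135,.185],-13.35,3,1)
u=np.array([.231,.973,0]);m=np.array([.583,.135,.042])
print(proj(C,m+.06*u)*1.5,proj(C,m-.06*u)*1.5)
```

```text
t 5.95 pos [0.5765 0.033  0.1935] yaw -13.03 tilt [ 0.004  0.001 -1.   ] F [ 0.5 -0.2 -1.8] w 0.0133
[1.0, -5.6, -33.6, 2.9, -0.0, -0.1, 0.1]
[1.0, -5.6, -33.6, 2.9, -0.0, -0.1, 0.1]
[1.0, -5.7, -33.6, 2.9, -0.0, -0.1, 0.1]
[349.93183604  10.2546783 ] [352.71975848 211.78460878]
```

View pics/w2.png

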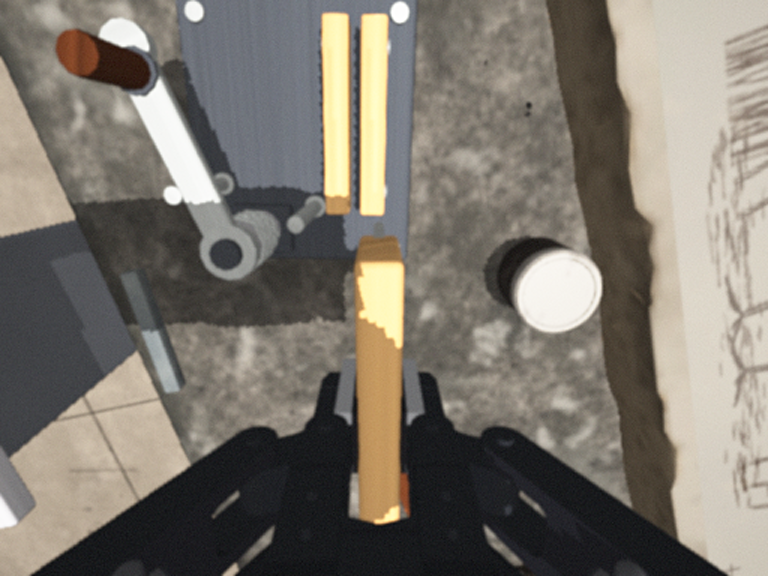

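Wrist: the slot gap runs at about u≈355 from v≈13 to 213, where I predicted about 351. I'll refine this with intensity profiles.

Run:
```python
from h import *
im=cv2.imread('pics/raw_w2.png').astype(float)
r=im[:,:,2]-im[:,:,0]  # red-blue: wood
for v in list(range(12,140,12)):
    print(v,[int(x) for x in r[v-1:v+2,210:265].mean(0)][20:35], end=' ')
    row=r[v-1:v+2].mean(0); row=np.interp(np.arange(200,270,.05),np.arange(512),row)
    x=np.arange(200,270,.05); t=row>45; e=x[1:][t[1:]!=t[:-1]]; print(e.round(1))
for v in range(180,345,15):
    row=r[v-1:v+2].mean(0); x=np.arange(225,285,.05); t=np.interp(x,np.arange(512),row)>35; e=x[1:][t[1:]!=t[:-1]]; print('scr',v,e.round(1))
for u in(225,249): 
    c=r[:,u-2:u+3].mean(1); print('ends',u,[int(x) for x in c[2:16]],[int(x) for x in c[128:150]])
```

```text
12 [86, 107, 76, 0, -18, -19, -16, -13, -14, -8, 31, 101, 98, 82, 78] [213.7 232.5 240.2 258.7]
24 [83, 109, 110, 47, 0, -16, -11, -8, -9, 8, 77, 118, 94, 81, 76] [213.6 233.1 239.6 258.4]
36 [86, 113, 106, 47, 4, -14, -12, -11, -11, 10, 82, 115, 89, 83, 82] [213.7 233.1 239.5 258.4]
48 [82, 115, 108, 54, 12, -11, -12, -8, -9, 11, 86, 113, 85, 81, 82] [214.2 233.3 239.5 258.1]
60 [80, 110, 109, 57, 12, -7, -11, -9, -9, 15, 90, 106, 80, 77, 82] [214.4 233.3 239.4 257.7]
72 [79, 105, 112, 59, 14, -10, -11, -10, -11, 18, 97, 105, 80, 78, 80] [214.4 233.4 239.4 257.4]
84 [80, 106, 114, 59, 11, -9, -10, -11, -10, 22, 103, 102, 76, 76, 80] [214.8 233.4 239.3 257.4]
96 [76, 105, 117, 62, 16, -9, -12, -10, -9, 21, 99, 102, 75, 71, 77] [215.2 233.4 239.4 257.1]
108 [78, 99, 121, 70, 13, -10, -11, -10, -9, 21, 102, 100, 74, 72, 73] [215.4 233.5 239.3 256.6]
120 [74, 97, 120, 70, 12, -9, -11, -9, -7, 26, 110, 96, 72, 69, 75] [215.4 233.5 239.3 256.4]
132 [104, 100, 95, 67, 13, -11, -14, -11, -7, 35, 113, 90, 68, 70, 70] [216.4 233.5 239.2 256.3]
scr 180 [235.2 269.9]
scr 195 [235.5 269.7]
scr 210 [235.8 269.3]
scr 225 [236.2 269. ]
scr 240 [236.7 267.9]
scr 255 [236.9 267.9]
scr 270 [237.7 267.2]
scr 285 [238.1 266.9]
scr 300 [238.4 266.5]
scr 315 [238.  270.1]
scr 330 [238.4 272.4]
ends 225 [-13, -12, -13, -13, -15, -4, 55, 96, 77, 67, 68, 66, 68, 67] [67, 87, 114, 106, 99, 99, 99, 100, 99, 100, 100, 98, 100, 97, 75, 28, -5, -9, -6, -6, -6, -6]
ends 249 [-13, -13, -13, -14, -14, -15, 9, 82, 79, 68, 68, 67, 65, 68] [62, 65, 66, 65, 64, 64, 64, 64, 64, 65, 64, 64, 62, 68, 87, 86, 4, -17, -15, -13, -9, -5]
```

Run:
```python
from h import *
s=manip.get_state(); C=cam('wrist',s); X=yaw(s); P=s['eef_pos']
for z,l in((.042,[('slotL36',213.7,36),('slotR36',258.4,36),('slotL120',215.4,120),('slotR120',256.4,120),('endN',236,8),('endF',236,142.5),('gL60',233.3,60),('gR60',239.4,60)]),(.224,[('scrN',252.5,175),('scrF',252.5,346)])):
    for n,u,v in l:
        p=ray(C,(u,v),z); print(n,p.round(4),((X.T@(p-P))*1000).round(1))
```

```text
slotL36 [0.5734 0.1749 0.042 ] [ -35.6 -137.2  151.7]
slotR36 [0.6138 0.1656 0.042 ] [   5.8 -137.3  151.9]
slotL120 [0.5549 0.1018 0.042 ] [-37.2 -61.8 151.5]
slotR120 [0.5954 0.0924 0.042 ] [  4.4 -61.8 151.7]
endN [0.599 0.192 0.042] [ -14.6 -159.6  151.8]
endF [0.5697 0.0751 0.042 ] [-16.7 -39.2 151.5]
gL60 [0.5862 0.1513 0.042 ] [ -17.9 -117.1  151.7]
gR60 [0.5918 0.15   0.042 ] [ -12.1 -117.1  151.7]
scrN [0.5885 0.0842 0.224 ] [  0.2 -52.6 -30.4]
scrF [ 0.5679 -0.0051  0.224 ] [  0.3  39.  -30.6]
```

```bash
cat >> h.py <<'E'
SLOT=None
E
python3 - <<'E'
from h import *
s=manip.get_state(); X=yaw(s); P=s['eef_pos']
c=P+X@np.array([-15.65,-99.4,151.6])/1000; print('slot',c.round(4))
th=np.radians(-14.1); G=np.array([[np.cos(th),np.sin(th),0],[np.sin(th),-np.cos(th),0],[0,0,-1]]).T
t=c-G@np.array([.0003,.0015,0]); print(t.round(4)); plan([t[0],t[1],.19],-14.1,3,1)
E
```

```text
slot [0.5844 0.1335 0.0421]
[0.5845 0.1351 0.0421]
t 5.95 pos [0.5765 0.033  0.1935] yaw -13.03 tilt [ 0.004  0.001 -1.   ] F [ 0.5 -0.2 -1.8] w 0.0133
[1.0, -5.1, -33.7, 1.2, -0.0, -0.1, 0.4]
[1.0, -5.3, -33.7, 1.2, -0.0, -0.1, 0.4]
[1.0, -5.5, -33.7, 1.2, -0.0, -0.1, 0.4]
```

Request:
drive_tool([
  [[1,-5.1,-34,1,0,-0.1,0.4],[1,-5.3,-34,1,0,-0.1,0.4],[1,-5.5,-33,1,0,-0.1,0.4],[1,0,0,0,0,0,0]],
])

```text
clock: 6.45
eef_pos: [0.585, 0.1354, 0.1917]
ee_rot: [-0.002, 0.992, -0.124, -0.0]
force: [-0.3, -0.7, -2.1]
width: 0.0131
```

```bash
python3 -c "
from h import *
plan([.5845,.1351,.098],-14.1,5,1)"
```

```text
t 6.45 pos [0.585  0.1354 0.1917] yaw -14.2 tilt [-0.     0.003 -1.   ] F [-0.3 -0.7 -2.1] w 0.0131
[1.0, -0.1, 0.1, 18.7, -0.0, 0.0, -0.0]
[1.0, -0.1, 0.1, 18.7, -0.0, 0.0, -0.0]
[1.0, -0.1, 0.1, 18.7, -0.0, 0.0, -0.0]
[1.0, -0.1, 0.1, 18.7, -0.0, 0.0, -0.0]
[1.0, -0.1, 0.1, 18.7, -0.0, 0.0, -0.0]
```

Request:
drive_tool([
  [[1,-0.1,0,19,0,0,0],[1,-0.1,0,19,0,0,0],[1,-0.1,0,19,0,0,0],[1,0,0,19,0,0,0],[1,0,0,17,0,0,0]],
])

```text
clock: 7.08
eef_pos: [0.5844, 0.1323, 0.0924]
ee_rot: [-0.001, 0.992, -0.125, -0.0]
force: [0.1, 0.8, -2.3]
width: 0.013
```

Request:
drive_tool([
  [[1,0,0,0,0,0,0],[1,0,0,0,0,0,0]],
])

```text
clock: 7.32
eef_pos: [0.584, 0.1316, 0.0911]
ee_rot: [-0.001, 0.992, -0.125, -0.001]
force: [0.7, 0.0, -3.0]
width: 0.0134
```

Run:
```python
from h import *
s=snap('wrist','w3.png'); C=cam('wrist',s); plan([.5845,.1351,.09],-14.1,1,1)
im=cv2.imread('pics/raw_w3.png'); cv2.imwrite('pics/w3c.png',cv2.resize(im[60:260,150:350],None,fx=3,fy=3,interpolation=cv2.INTER_CUBIC))
cs=[]
im2=manip.get_image('side')[:,:,::-1]; c=cv2.resize(im2[150:215,185:265],None,fx=7,fy=7,interpolation=cv2.INTER_CUBIC); cv2.imwrite('pics/s3.png',c)
a=cv2.imread('pics/w3c.png')[:, :]; a=cv2.resize(a,(455,455)); cv2.imwrite('pics/both3.png',np.hstack([a,cv2.resize(c[:455],(345,280)) if 0 else cv2.copyMakeBorder(cv2.resize(c,(345,280)),0,175,0,0,cv2.BORDER_CONSTANT)]))
```

```text
t 7.38 pos [0.584  0.1317 0.0911] yaw -14.37 tilt [-0.002  0.001 -1.   ] F [-0.7  0.2 -1.9] w 0.0131
[1.0, -0.3, -3.4, 1.1, -0.1, 0.1, -0.3]
```

View pics/both3.png

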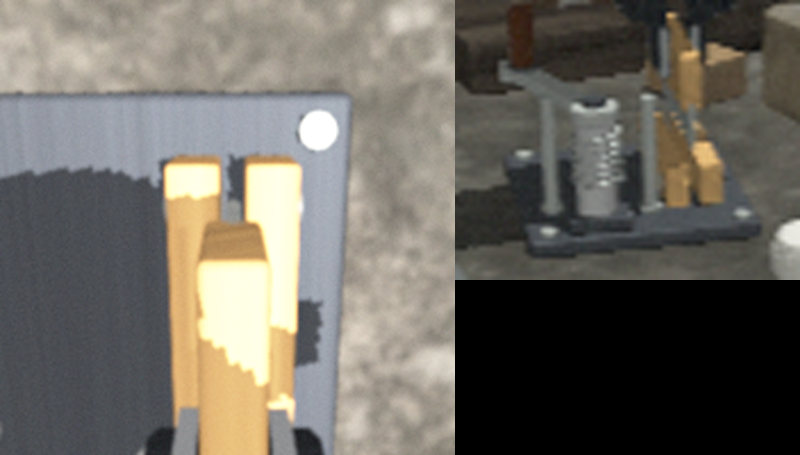

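Run:
```python
from h import *
s=manip.get_state(); C=cam('wrist',s); X=yaw(s); P=s['eef_pos']
f=lambda x,y,z: print(((X.T@(ray(C,(150+x/2.275,60+y/2.275),z)-P))*1000).round(1))
f(165,160,.042);f(302,160,.042);f(218,160,.042);f(246,160,.042);f(200,262,.1216);f(268,262,.1216);f(205,225,.0815);f(263,225,.0815)
plan([.5845,.1340,.0515],-14.1,5,1)
```

```text
[-19.8 -62.4  49.4]
[ 20.6 -62.4  49.3]
[ -4.2 -62.4  49.4]
[  4.1 -62.4  49.4]
[ -5.8 -52.5 -30.2]
[  6.6 -52.5 -30.3]
[ -6.6 -51.1   9.9]
[  7.5 -51.1   9.8]
t 7.42 pos [0.584  0.1318 0.0913] yaw -14.36 tilt [-0.002  0.002 -1.   ] F [ 0.2  0.7 -1.9] w 0.0129
[1.0, 0.0, -0.4, 8.0, -0.0, 0.0, -0.1]
[1.0, -0.0, -0.4, 8.0, -0.0, 0.0, -0.1]
[1.0, -0.0, -0.4, 8.0, -0.0, 0.0, -0.1]
[1.0, -0.0, -0.4, 8.0, -0.0, 0.0, -0.1]
[1.0, -0.0, -0.4, 8.0, -0.0, 0.0, -0.1]
```

In tool axes the slot centre is at x=+0.2 and the scraper at +0.4 mm, so they line up. Along the slot the scraper needs −5 mm. I'll shift it and lower it.

Request:
drive_tool([
  [[1,0,-5,2,0,0,0],[1,0,-0.5,7,0,0,0],[1,0,0,7,0,0,0],[1,0,0,7,0,0,0],[1,0,0,5,0,0,0]],
])

```text
clock: 8.05
eef_pos: [0.586, 0.1384, 0.0625]
ee_rot: [-0.001, 0.992, -0.124, -0.0]
force: [-0.5, 0.5, -1.5]
width: 0.0133
```

```bash
python3 -c "
from h import *
plan([.584,.1368,.0515],-14.3,3,1)"
```

```text
t 8.05 pos [0.586  0.1384 0.0625] yaw -14.3 tilt [-0.     0.003 -1.   ] F [-0.5  0.5 -1.5] w 0.0133
[1.0, -0.5, 0.7, 3.7, -0.1, 0.0, -0.0]
[1.0, -0.5, 0.7, 3.7, -0.1, 0.0, -0.0]
[1.0, -0.5, 0.7, 3.7, -0.1, 0.0, -0.0]
```

Request:
drive_tool([
  [[1,-0.3,0.6,4,0,0,0],[1,-0.2,0.6,3,0,0,0],[1,0,0,2,0,0,0],[1,0,0,1.5,0,0,0]],
])

```text
clock: 8.55
eef_pos: [0.5851, 0.1371, 0.0514]
ee_rot: [-0.001, 0.992, -0.125, -0.0]
force: [-12.2, -0.5, 32.4]
width: 0.0133
```

```bash
python3 -c "
from h import *
plan([.5853,.137,.0515],-14.3,1,1)"
```

```text
t 8.55 pos [0.5851 0.1371 0.0514] yaw -14.32 tilt [-0.     0.003 -1.   ] F [-12.2  -0.5  32.4] w 0.0133
[1.0, 0.2, 0.1, -0.1, -0.2, 0.1, -0.0]
```

Contact came at z=0.0514, as predicted for a seated back. I'll release it.

Request:
drive_tool([
  [[1,0,0,-0.4,0,0,0],[0.5,0,0,0,0,0,0],[0.5,0,0,0,0,0,0],[0.5,0,0,0,0,0,0]],
])

```text
clock: 9.05
eef_pos: [0.5858, 0.1372, 0.0524]
ee_rot: [-0.002, 0.992, -0.125, 0.0]
force: [-0.0, 0.1, -0.8]
width: 0.0425
```

Request:
drive_tool([
  [[0.5,0,0,-20,0,0,0],[0.5,0,0,-40,0,0,0],[0.5,0,0,-50,0,0,0],[0.5,0,0,-30,0,0,0],[0.5,0,0,0,0,0,0]],
])

```text
clock: 9.68
eef_pos: [0.5861, 0.1356, 0.2018]
ee_rot: [-0.002, 0.992, -0.126, 0.001]
force: [-0.3, -0.2, -0.3]
width: 0.0422
```

Run:
```python
from h import *
s=snap('wrist','w4.png',scale=1.5); C=cam('wrist',s); plan([.5,.1,.2],9,5)
im=manip.get_image('top')[:,:,::-1]; cv2.imwrite('pics/raw_t4.png',im)
side=manip.get_image('side')[:,:,::-1]; c=cv2.resize(side[150:215,185:265],None,fx=5,fy=5,interpolation=cv2.INTER_CUBIC)
w=cv2.imread('pics/raw_w4.png'); w=cv2.resize(w,(400,300)); cv2.imwrite('pics/both4.png',np.hstack([cv2.copyMakeBorder(w,0,25,0,0,0),c]))
print(proj(C,[.49,.175,.143])*1.5)
```

```text
t 9.72 pos [0.5856 0.1355 0.2006] yaw -14.44 tilt [ 0.001  0.003 -1.   ] F [ 0.8 -0.7  0.1] w 0.0427
[0.0, -14.8, 11.2, 0.1, -0.0, -0.0, -4.7]
[0.0, -15.7, 9.9, 0.1, -0.0, -0.0, -4.7]
[0.0, -16.4, 8.6, 0.1, -0.0, -0.0, -4.7]
[0.0, -17.1, 7.2, 0.1, -0.0, -0.0, -4.7]
[0.0, -17.6, 5.8, 0.1, -0.0, -0.0, -4.7]
[174.1534266 291.1739338]
```

View pics/both4.png

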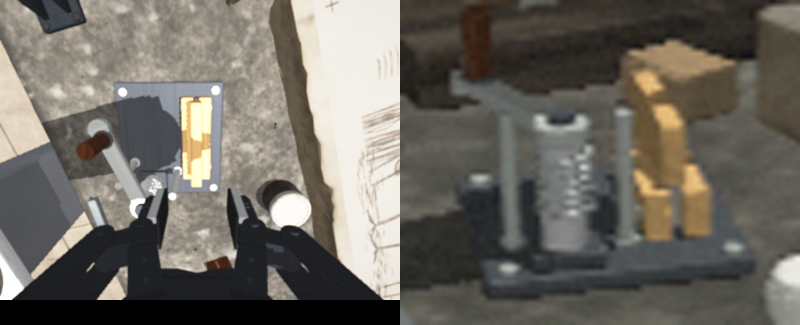

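The scraper is seated in the slot and upright. Next I need the post position precisely, from both the wrist and top views.

Run:
```python
import cv2,numpy as np
w=cv2.imread('pics/raw_w4.png')[140:280,90:200]; t=cv2.imread('pics/raw_t4.png')[170:242,140:220]
a=cv2.resize(w,None,fx=3.5,fy=3.5,interpolation=cv2.INTER_CUBIC);b=cv2.resize(t,None,fx=5,fy=5,interpolation=cv2.INTER_CUBIC)
c=np.zeros((490,790,3),np.uint8);c[:490,:385]=a[:490];c[:360,390:790]=b;cv2.imwrite('pics/post.png',c)
```

```text
(no output)
```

View pics/post.png

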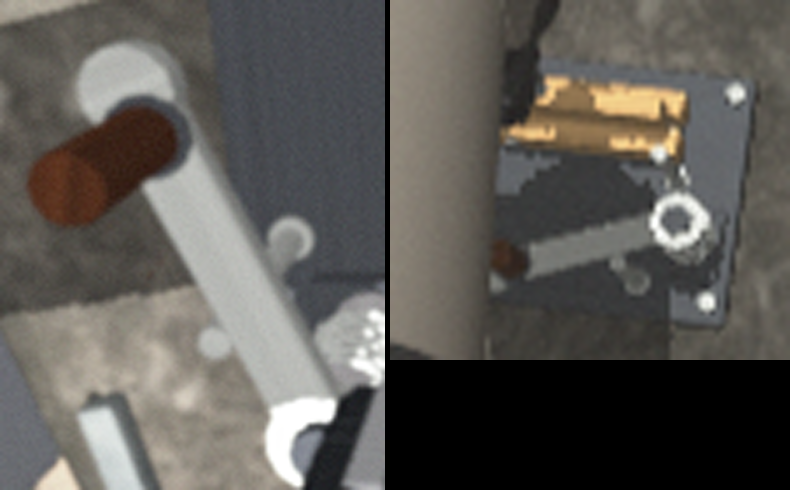

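Run:
```python
from h import *
s=manip.get_state(); C=cam('wrist',s)
f=lambda x,y,z: ray(C,(90+x/3.5,140+y/3.5),z)
print(f(68,187,.143),f(150,136,.099),f(310,447,.104))
S=np.array([.5853,.137]); y=np.radians(90-14.1); ex=np.array([np.sin(y),-np.cos(y)]); ey=np.array([np.cos(y),np.sin(y)])
S=np.array([.5848,.1345]);p=S-.07*ex-.075*ey; print('piv pred',p)
for q in (f(68,187,.143),f(150,136,.099)):
    d=q[:2]-p; print(np.hypot(*d),np.degrees(np.arctan2(d[1],d[0])))
```

```text
[0.48545514 0.17717394 0.143     ] [0.48486338 0.1762962  0.099     ] [0.49634511 0.08171453 0.104     ]
piv pred [0.49863783 0.07881265]
0.0992407547515556 97.63347376614385
0.09845190975057007 98.04266305131661
```

```bash
python3 -c "
from h import *
plan([.4853,.1772,.18],7.7,4,0.3)"
```

```text
t 9.82 pos [0.5846 0.1355 0.1985] yaw -14.43 tilt [-0.002  0.002 -1.   ] F [-0.1  0.9  0. ] w 0.0425
[0.3, -26.6, -3.9, 4.7, -0.0, 0.0, -5.5]
[0.3, -26.1, -6.4, 4.7, -0.0, 0.0, -5.5]
[0.3, -25.4, -8.9, 4.7, -0.0, 0.0, -5.5]
[0.3, -24.4, -11.3, 4.6, -0.0, 0.0, -5.5]
```

Request:
drive_tool([
  [[0.3,-26.6,-3.9,4,0,0,-5.5],[0.3,-26.1,-6.4,4,0,0,-5.5],[0.3,-25.4,-8.9,4,0,0,-5.5],[0.3,-24.4,-11.3,4,0,0,-5.5],[0.3,0,0,0,0,0,0]],
])

```text
clock: 10.45
eef_pos: [0.4797, 0.1761, 0.178]
ee_rot: [0.002, 0.997, 0.072, -0.004]
force: [0.1, 0.2, -0.7]
width: 0.06
```

```bash
python3 -c "
from h import *
plan([.4853,.1772,.106],7.7,5,0.3)"
```

```text
t 10.45 pos [0.4797 0.1761 0.178 ] yaw 8.21 tilt [-0.008 -0.004 -1.   ] F [ 0.1  0.2 -0.7] w 0.06
[0.3, 1.3, -0.1, 14.4, 0.0, 0.1, 0.1]
[0.3, 1.2, -0.1, 14.4, 0.0, 0.1, 0.1]
[0.3, 1.2, -0.1, 14.4, 0.0, 0.1, 0.1]
[0.3, 1.2, -0.1, 14.4, 0.0, 0.1, 0.1]
[0.3, 1.2, -0.1, 14.4, 0.0, 0.1, 0.1]
```

Request:
drive_tool([
  [[0.3,5,0,10,0,0.3,0],[0.3,1,0,16,0,0.1,0],[0.3,0,0,16,0,0,0],[0.3,0,0,15,0,0,0],[0.3,0,0,13,0,0,0]],
])

```text
clock: 11.08
eef_pos: [0.4873, 0.1751, 0.1021]
ee_rot: [0.003, 0.998, 0.069, -0.001]
force: [-0.6, 0.9, -0.5]
width: 0.0596
```

```bash
python3 -c "
from h import *
plan([.4853,.1772,.107],7.7,1,0.3)"
```

```text
t 11.07 pos [0.4873 0.1751 0.1021] yaw 7.93 tilt [-0.001 -0.006 -1.   ] F [-0.6  0.9 -0.5] w 0.0596
[0.3, -1.7, -2.3, -4.9, 0.3, 0.1, 0.2]
```

Request:
drive_tool([
  [[0.3,-1.7,-2.3,-5,0.3,0,0],[1,0,0,0,0,0,0],[1,0,0,0,0,0,0],[1,0,0,0,0,0,0],[1,0,0,0,0,0,0]],
], newtons=50)

```text
clock: 11.7
eef_pos: [0.485, 0.177, 0.1074]
ee_rot: [0.0, 0.998, 0.069, -0.001]
force: [0.6, -0.5, -5.7]
width: 0.0169
```

```bash
cat >> h.py <<'E'
PV=np.array([.4985,.079]);
def arc(target,n,rad=.0992,z=.107):
    """rows along the arc; current arm angle from TCP; target arm world angle deg"""
    s=manip.get_state(); X=yaw(s); d=s['eef_pos'][:2]-PV; a=np.degrees(np.arctan2(d[1],d[0])); y=np.degrees(np.arctan2(X[1,0],X[0,0]))
    print('t',round(s['clock'],2),'pos',s['eef_pos'].round(4),'arm',a.round(1),'r',np.hypot(*d).round(4),'yaw',y.round(1),'tilt',X[:,2].round(3),'F',s['force'].round(1),'w',round(s['width'],4))
    cur=s['eef_pos'].copy(); st=(target-a)/n; yt=(target-90-y)/n
    for i in range(n):
        b=np.radians(a+st*(i+1)); nx=np.r_[PV+rad*np.array([np.cos(b),np.sin(b)]),z]
        th=np.radians(y+yt*i); G=np.array([[np.cos(th),np.sin(th),0],[np.sin(th),-np.cos(th),0],[0,0,-1]]).T
        print(np.r_[1,(G.T@(nx-cur)*1000),0,0,-yt].round(1).tolist()); cur=nx
E
python3 -c "
from h import *
arc(29,10)"
```

```text
t 11.7 pos [0.485  0.177  0.1074] arm 97.8 r 0.0989 yaw 7.9 tilt [-0.002 -0.    -1.   ] F [ 0.6 -0.5 -5.7] w 0.0169
[1.0, 11.9, 0.4, 0.4, 0.0, 0.0, 6.9]
[1.0, 11.9, 0.7, 0.0, 0.0, 0.0, 6.9]
[1.0, 11.9, 0.7, 0.0, 0.0, 0.0, 6.9]
[1.0, 11.9, 0.7, 0.0, 0.0, 0.0, 6.9]
[1.0, 11.9, 0.7, 0.0, 0.0, 0.0, 6.9]
[1.0, 11.9, 0.7, 0.0, 0.0, 0.0, 6.9]
[1.0, 11.9, 0.7, 0.0, 0.0, 0.0, 6.9]
[1.0, 11.9, 0.7, 0.0, 0.0, 0.0, 6.9]
[1.0, 11.9, 0.7, 0.0, 0.0, 0.0, 6.9]
[1.0, 11.9, 0.7, 0.0, 0.0, 0.0, 6.9]
```

Request:
drive_tool([
  [[1,10,0.4,0,0,0,5.5],[1,11,0.6,0,0,0,6],[1,11,0.6,0,0,0,6.5],[1,11,0.6,0,0,0,6.5]],
])

```text
clock: 12.2
eef_pos: [0.5271, 0.1735, 0.1073]
ee_rot: [0.0, 0.989, -0.15, -0.002]
force: [-2.7, -2.7, -0.4]
width: 0.0167
```

```bash
python3 -c "
from h import *
arc(29,6)"
```

```text
t 12.2 pos [0.5271 0.1735 0.1073] arm 73.2 r 0.0987 yaw -17.2 tilt [-0.004 -0.    -1.   ] F [-2.7 -2.7 -0.4] w 0.0167
[1.0, 12.7, 0.3, 0.3, 0.0, 0.0, 7.3]
[1.0, 12.7, 0.7, 0.0, 0.0, 0.0, 7.3]
[1.0, 12.7, 0.8, 0.0, 0.0, 0.0, 7.3]
[1.0, 12.7, 0.8, 0.0, 0.0, 0.0, 7.3]
[1.0, 12.7, 0.8, 0.0, 0.0, 0.0, 7.3]
[1.0, 12.7, 0.8, 0.0, 0.0, 0.0, 7.3]
```

Request:
drive_tool([
  [[1,12,0.4,0,0,0,7],[1,12,0.7,0,0,0,7],[1,12,0.7,0,0,0,7],[1,12,0.7,0,0,0,7]],
])

```text
clock: 12.7
eef_pos: [0.5684, 0.1485, 0.1073]
ee_rot: [0.001, 0.92, -0.391, -0.003]
force: [-4.7, -1.6, 1.4]
width: 0.0166
```

```bash
python3 -c "
from h import *
arc(29,3)"
```

```text
t 12.7 pos [0.5684 0.1485 0.1073] arm 44.9 r 0.0986 yaw -46.0 tilt [-0.006 -0.    -1.   ] F [-4.7 -1.6  1.4] w 0.0166
[1.0, 9.1, -0.4, 0.3, 0.0, 0.0, 5.0]
[1.0, 9.1, 0.3, 0.0, 0.0, 0.0, 5.0]
[1.0, 9.1, 0.4, 0.0, 0.0, 0.0, 5.0]
```

Request:
drive_tool([
  [[1,8,0,0,0,0,5],[1,7,0.3,0,0,0,5],[1,6,0.3,0,0,0,4]],
])

```text
clock: 13.08
eef_pos: [0.5812, 0.1317, 0.1073]
ee_rot: [0.002, 0.864, -0.503, -0.003]
force: [-1.7, 3.2, 2.5]
width: 0.0169
```

```bash
python3 -c "
from h import *
arc(29,1)
s=manip.get_state();print('tool F',yaw(s).T@s['force'])"
```

```text
t 13.07 pos [0.5812 0.1317 0.1073] arm 32.5 r 0.098 yaw -60.4 tilt [-0.007 -0.    -1.   ] F [-1.7  3.2  2.5] w 0.0169
[1.0, 6.0, -1.3, 0.3, 0.0, 0.0, 0.6]
tool F [-3.62146291 -0.09775206 -2.52558364]
```

Request:
drive_tool([
  [[1,4,-0.2,0,0,0,0.5],[1,3,0,0,0,0,0.5],[1,2,0,0,0,0,0]],
])

```text
clock: 13.45
eef_pos: [0.584, 0.1271, 0.1073]
ee_rot: [0.001, 0.86, -0.509, -0.006]
force: [-9.4, 8.0, 8.7]
width: 0.0169
```

```bash
python3 -c "
from h import *
arc(29,1)
s=manip.get_state();print('tool F',yaw(s).T@s['force'])"
```

```text
t 13.45 pos [0.584  0.1271 0.1073] arm 29.4 r 0.0981 yaw -61.3 tilt [-0.012  0.004 -1.   ] F [-9.4  8.   8.7] w 0.0169
[1.0, 0.6, -1.1, 0.3, 0.0, 0.0, -0.3]
tool F [-11.59625949   4.49060763  -8.56453044]
```

Request:
drive_tool([
  [[1,2,-0.6,0,0,0,0],[1,2,0,-0.5,0,0,0]],
])

```text
clock: 13.7
eef_pos: [0.5846, 0.1264, 0.1073]
ee_rot: [0.001, 0.862, -0.508, -0.009]
force: [-6.4, 9.8, -2.9]
width: 0.0169
```

Run:
```python
from h import *
arc(29,1)
s=manip.get_state();print('tool F',yaw(s).T@s['force'])
snap('wrist','w5.png'); c=manip.get_image('side')[:,:,::-1][150:215,185:265]; c=cv2.resize(c,(400,325),interpolation=cv2.INTER_CUBIC)
w=cv2.resize(cv2.imread('pics/raw_w5.png'),(400,300)); cv2.imwrite('pics/both5.png',np.hstack([cv2.copyMakeBorder(w,0,25,0,0,0),c]))
s=manip.get_state();print('tool F',yaw(s).T@s['force'],s['eef_pos'])
```

```text
t 13.7 pos [0.5846 0.1264 0.1073] arm 28.8 r 0.0983 yaw -61.0 tilt [-0.016  0.007 -1.   ] F [-6.4  9.8 -2.9] w 0.0169
[1.0, -0.3, -0.9, 0.3, 0.0, 0.0, -0.0]
tool F [-11.67317044   0.84799914   3.0937765 ]
tool F [-10.04858985   2.39209561  -0.16158188] [0.58466768 0.12639031 0.10728086]
```

View pics/both5.png

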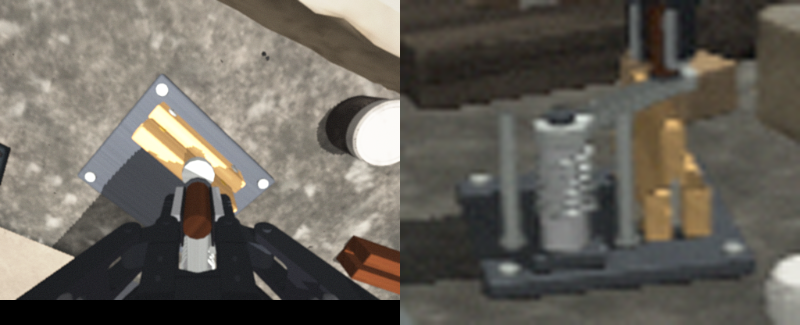

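The arm is over the scraper near the stop. I'll press a little more to confirm it's hard against it.

Request:
drive_tool([
  [[1,3,0,0,0,0,0],[1,3,0,0,0,0,0],[1,3,0,0,0,0,0]],
])

```text
clock: 14.18
eef_pos: [0.5848, 0.1261, 0.1071]
ee_rot: [-0.001, 0.864, -0.503, -0.015]
force: [-16.9, 14.2, 17.3]
width: 0.0166
```

Run:
```python
from h import *
arc(29,1)
s=manip.get_state();print('tool F',yaw(s).T@s['force'])
```

```text
t 14.18 pos [0.5848 0.1261 0.1071] arm 28.7 r 0.0983 yaw -60.5 tilt [-0.026  0.016 -1.   ] F [-16.9  14.2  17.3] w 0.0166
[1.0, -0.6, -0.9, 0.1, 0.0, 0.0, 0.5]
tool F [-21.16348088   7.95706536 -16.60867764]
```

Request:
drive_tool([
  [[1,2.5,-0.5,-0.8,0,0,0]],
])

```text
clock: 14.3
eef_pos: [0.5845, 0.1264, 0.1074]
ee_rot: [-0.001, 0.865, -0.502, -0.018]
force: [-13.4, 10.0, -2.3]
width: 0.0165
```

Run:
```python
from h import *
for k in range(3):
    for i in range(7): manip.get_image('side')
    s=manip.get_state();print(round(s['clock'],2),'tool F',(yaw(s).T@s['force']).round(1),s['eef_pos'].round(4),s['width'].__round__(4))
snap('wrist','w6.png'); c=manip.get_image('side')[:,:,::-1][150:215,185:265]; c=cv2.resize(c,(480,390),interpolation=cv2.INTER_CUBIC)
w=cv2.imread('pics/raw_w6.png')[80:280,80:240]; w=cv2.resize(w,(312,390),interpolation=cv2.INTER_CUBIC); cv2.imwrite('pics/both6.png',np.hstack([w,c]))
```

```text
14.65 tool F [-16.5   6.2  -3.7] [0.5846 0.1263 0.1073] 0.0171
15.0 tool F [-16.9   7.3  -4.5] [0.5846 0.1263 0.1073] 0.0169
15.35 tool F [-16.5   6.7  -5.2] [0.5846 0.1263 0.1073] 0.0166
```

View pics/both6.png

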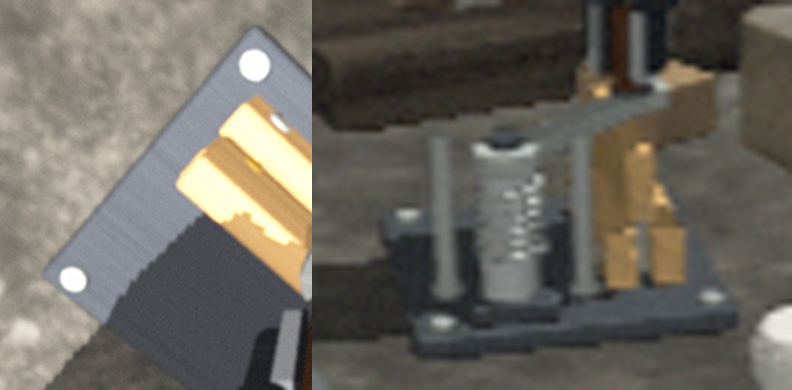

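The arm is against the stop pin and steady at about 16 N. I'll check the scraper's seat by projecting its expected outline into the wrist view.

Run:
```python
from h import *
s=manip.get_state(); C=cam('wrist',s); im=cv2.imread('pics/raw_w6.png'); x0,y0,k=130,100,4
b=cv2.resize(im[y0:y0+150,x0:x0+190],None,fx=k,fy=k,interpolation=cv2.INTER_CUBIC); 
S=np.array([.5848,.1345]); t=np.radians(-14.1); ex=np.array([np.cos(t),np.sin(t)]); ey=np.array([-ex[1],ex[0]])
def poly(x1,x2,y1,y2,z,col):
    q=[(proj(C,np.r_[S+ex*x+ey*y,z])-[x0,y0]+.5)*k for x,y in((x1,y1),(x2,y1),(x2,y2),(x1,y2))]
    cv2.polylines(b,[np.int32(q)],True,col,1)
poly(-.007,.007,-.055,.055,.082,(0,0,255)); poly(-.007,.007,-.055,.055,.042,(255,0,255)); poly(-.02,-.004,-.06,.06,.042,(255,0,0)); poly(.004,.02,-.06,.06,.042,(255,0,0))
cv2.imwrite('pics/chk.png',b)
```

```text
(no output)
```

View pics/chk.png

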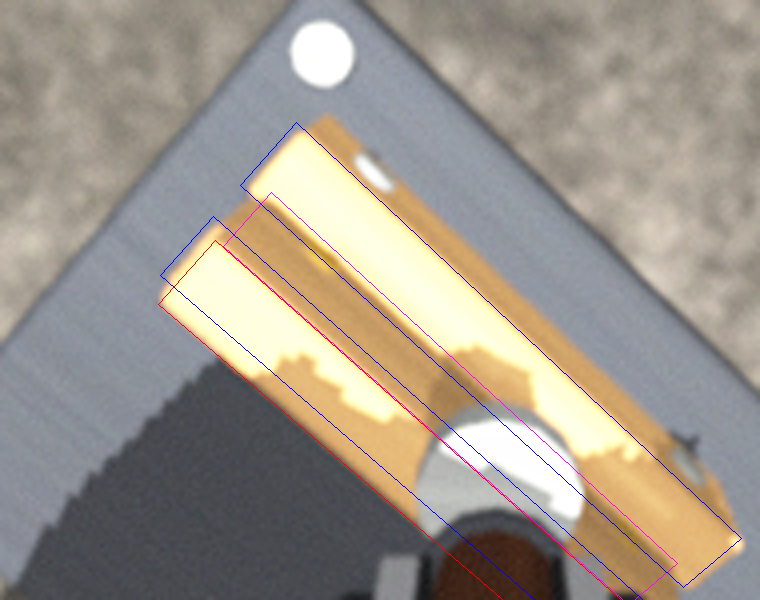

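The image matches the outline of a seated, centred scraper. Handing in.

```bash
python3 -c "
from h import *
s=manip.get_state();print(s['clock'],(yaw(s).T@s['force']).round(1));print(manip.hand_in())"
```

```text
15.45 [-17.2   6.1  -4.1]
the job is handed in; nothing more can be done
None
```

The scraper is home in the jig slot and released, and I handed in with the gripper still holding the keeper arm against its stop. It took 15.5 s of the 58 s allowed.

- **Scraper:** It met firm contact (32 N) at the height predicted for its wooden back sitting flat on the slotted block. After letting go, its expected seated outline matched the wrist picture. That match also puts it within a few millimetres of centre along the slot.
- **Keeper arm:** I gripped the post and swung it about 69°. Pressing further raised the force from about 11 to 21 N while the post moved only about 0.3 mm, so the arm is hard against the stop. I then eased off slightly, and for the last second before hand-in it held still at about 17 N.
- **Other things on the bench:** The gripper never came near the jar, loupe, hone stick or weight. I did not check their positions again at the end.
- **Slight lean:** The tool leans by roughly 2° from pushing against the stop. No check failed, and the measurements agreed to within about 3 mm.

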